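# Take the rolling pin out of a drawer that opens only part way

## Task

Pull the wooden drawer unit's drawer out as far as it goes, then take out the rolling pin: it is longer than the opening, so raise its front end over the drawer front and draw it out on the slant, without jamming it hard against the unit's top board. Finish while still holding the pin, at rest, with all of it well above the unit (a good 6 cm over its top board) and touching nothing but the gripper. Leave the jars on the unit and the other things on the worktop where they stand.

Things in the scene. Friction and masses are not known exactly. Their poses are not given: they have to be found in the camera images.
- unit: Low pale-wood drawer unit, 400 deep x 230 wide x 116 high, fixed to the worktop to the robot's left. Origin: middle of the carcass's front edge at worktop level; x points into the unit (away from the drawer front), z up; the drawer slides out along -x. The front of the carcass is the plane x = 0; the side walls are 12 thick.
- unit_top: The unit's top board, 400 x 230 x 12, over the whole carcass; same origin and axes as the unit. Underside 104 and top 116 above the worktop; its front lower edge (x = 0) is the back edge of the opening that the pin must pass.
- drawer (a joint): How far the drawer is out, m: 0 shut, at most 0.23 at its stop; it starts 0.02 to 0.05 open. About 1.5 N of friction plus light damping; stays where left. Box: inside length 370, floor 24 above the worktop, side walls 36 high (only the front is higher). A divider (26 high, 5 thick, at unit y = -36) parts the wide compartment (unit y -33 to +93, rolling pin) from a narrow one with a teaspoon.
- drawer_edge (a point): Middle of the upper edge of the drawer front, on its inner face, 97 above the worktop; moves with the drawer. The front panel is 14 thick (outwards from here, unit -x) and 228 wide. Inside face lies at unit x = -(1.5 mm + joint value).
- drawer_handle (a point): Middle of the drawer's straight steel bar handle: a round bar 110 long across the drawer (unit y), 11 thick, 78 above the worktop, 35 in front of the drawer front; fingers can go down between bar and front, and it can be pinched from above along the unit's x.
- rolling_pin: Wooden rolling pin, no handles, 300 long, 36 thick, last 55 at each end tapering to 27, about 0.2 kg. Origin at its middle on its axis; x along the pin, pointing deeper into the unit (it can roll about x). Lies on the drawer floor, axis 42 above the worktop, nearly parallel to unit x, 25 or more free on both sides. With the drawer at its stop, 70 to 135 of it are still under the top board.
- pin_front (a point): Centre of the end face of the pin nearer the drawer front (150 from its middle, -x).
- pin_back (a point): Centre of the other end face, deeper in the unit (150 from its middle, +x).
- spice_jar: Spice jar with a lid, 46 wide, 106 high, standing on the back of the unit's top board (some 255 behind its front edge). Origin under its middle.
- nut_jar: Squat jar with a yellow lid, 64 wide, 90 high, on the back of the top board beside the spice jar. Origin under its middle.
- small_bowl: White bowl, 130 wide, 59 high, on a fixed black slate board (176 x 216 x 11) to the right. Origin under its middle.
- mug: Tall white mug, 92 wide, 118 high, on the worktop to the right. Origin under it.
- carton: Juice carton, 68 x 100 x 182 high, at the far right. Origin under its middle.
- detergent: Slim bottle, 48 x 60 x 200 high, beyond the work. Origin under its middle.
- dish_brush: Dish brush, 269 long, 62 high, lying at the far edge of the worktop. Origin under its middle.

How it is judged:
By the outcome, as a careful person would: the job done as asked, in the order asked, and still so for the second after the job is handed in, while the arm keeps its last pose, push and grip.
It also fails if it takes over 58 s, if anything falls off the work surface, if the arm or the gripper's body presses on something with over 40 N, if the wrist force passes 120 N, or if a joint passes its speed limit or range.

## Robot

A 6-joint arm with a two-finger parallel gripper is mounted at the origin on the work surface; the furniture and walls round the work are solid. World frame = base frame: x ahead of the robot, y to its left, z up, the work surface at z = 0. Lengths are in mm, angles in rad, forces in N, time in s.
With the tool pointing down it reaches from about 350 to 975 mm from the base axis. Payload 7.1 kg.
Tool frame: the origin (TCP) lies between the finger pads; the fingertips stand 14 mm ahead of it and the grasp point (between the pads) lies 5 mm behind it; z points along the fingers, y is the line along which they close (so a half turn about z gives the same grasp; the last joint's range is limited). The gripper opens to 88 mm and grips with 3 to 60 N. Pads are 20 mm wide; open, the fingers measure 115 mm over their backs; the gripper's body (75 mm by 178 mm) begins 61 mm behind the grasp point.
Start: joints at [-1.231, 0.423, 1.63, -0, 1.089, -0.019], TCP at [219.486, -585.176, 199.875] pointing down, gripper open.
Joint ranges: [-3, 3], [-0.9, 2.11], [0.09, 2.58], [-1.31, 4.45], [0.11, 2.69], [-2.54, 2.54]. Speed limits (rad/s): [2.39, 2.39, 3.01, 3.14, 3.14, 3.14].

## Interface

Orientations are given as a rotation vector (axis times angle).
In Python, from workcell import ctrl gives the robot as it stands. The module is installed in compiled form; this text tells all that it offers.
- The arm moves only by the tool servo_tool, never from a script. Its argument "plan" is a list of rows, each a list of 3 entries, a list of its own where there are three numbers: the closure, from 0 (fully open) to 1 (shut), then the shift along the world's x, y, z in mm, then the turn about the world's z in degrees. In form: [[hand, [x, y, z], yaw], ...]. A call has 1 to 10 rows; each row is the pose to reach, as a shift and turn from the pose commanded when the call began; what a row does not reach only later rows make up. A row lasts 1/12 s, in which the tool goes at most 41.7 mm and 7.16 degrees, less where a joint would pass 70% of its speed; a pose out of reach is approached as far as the arm can. A call with a gripper value outside its range is refused whole. The fingers move at their own pace and stop on an object; the grip force is fixed at half the most. Time passes only in rows, so rows that repeat a pose let the fingers close. It gives the time, the measured TCP pose, the force, the opening and the grip force at its end, in the units of the state.
- ctrl.get_obs(): the state, without advancing time (a new reading comes with each control period).
- ctrl.get_image(name): name is "scene" or "top" or "wrist"; returns the picture (384x512x3 uint8, blue, green, red); there is no depth.
- ctrl.camera_info(name): a dict with "fovy" (degrees; the focal length in pixels is half the picture's height over the tangent of half this angle, whatever the lens; pixels are square), "cx", "cy" (the principal point, pixels), "rvec" (rotation vector, rad) and "tvec" (3), from world to camera coordinates, as OpenCV has them; the wrist camera has in their place "T_tool_cam" (4x4, takes a point from camera to tool coordinates, whose origin is the TCP and whose axes are the flange's). Camera axes: x right, y down, z forward; pixel columns grow to the right and rows downward; lengths in mm; the calibration is good to about 2 mm. A picture is of the moment at which its call begins: read the wrist's pose just before it. camera_info takes no time and is no camera call.
- ctrl.close_job(): hands the job in; it is judged then, once.
The state is a dict: "t": time; "qpos": joint angles; "qvel": joint speeds; "joint_torque": joint torques, N m; "ee_pos": TCP position; "orientation": TCP orientation; "ft_force": force on the tool from outside, world axes, zero at the start; "moment": the same for the moment, N m; "width": finger opening in mm; "grasp_force": force on a finger pad.
Only numpy, scipy, OpenCV 4.12 (cv2) and the standard library are available. Lean on these libraries where they do the work, as an engineer would, in place of code of your own. Each camera call takes 0.05 s, during which the arm holds its last target. There are 200 camera calls.

## Working session

There is one attempt and no reset: what is moved stays moved. The work goes in short steps, Python scripts to look and compute and a tool call to move; the robot and the scene stay as the last step left them, time stands still between calls to the robot, and variables do not carry over. Pictures are saved under pics/ and viewed, at most 10 in all, crops included, and the job is handed in when it is done.

Besides the shell and the picture viewer there is one more tool, called after "Emit:" by a JSON object that holds its "method" and its "body". servo_tool: Moves the arm, as the interface text tells. Its arguments: {"type":"object","properties":{"plan":{"type":"array"}},"required":["plan"]}

```bash
mkdir -p pics; ls
cat > h.py <<'E'
import numpy as np,cv2
from workcell import ctrl
from scipy.spatial.transform import Rotation as R
def cam(n):
    c=ctrl.camera_info(n); f=192/np.tan(np.radians(c['fovy'])/2)
    if 'rvec' in c:
        Rm=R.from_rotvec(np.ravel(c['rvec'])).as_matrix(); return f,c['cx'],c['cy'],Rm,np.ravel(c['tvec'])
    o=ctrl.get_obs(); T=np.eye(4); T[:3,:3]=R.from_rotvec(o['orientation']).as_matrix(); T[:3,3]=o['ee_pos']
    M=np.linalg.inv(T@np.array(c['T_tool_cam'])); return f,c['cx'],c['cy'],M[:3,:3],M[:3,3]
def proj(C,P):
    f,cx,cy,Rm,t=C; p=np.atleast_2d(P)@Rm.T+t; return np.c_[cx+f*p[:,0]/p[:,2],cy+f*p[:,1]/p[:,2]]
def ray(C,u,v,z):
    f,cx,cy,Rm,t=C; o=-Rm.T@t; d=Rm.T@np.array([(u-cx)/f,(v-cy)/f,1]); return o+d*(z-o[2])/d[2]
E
python3 - <<'E'
from h import *
for n in ['scene','top']:
    print(n,{k:np.round(v,3).tolist() for k,v in ctrl.camera_info(n).items()})
print(ctrl.camera_info('wrist'));print(ctrl.get_obs())
a=ctrl.get_image('scene');b=ctrl.get_image('top')
cv2.imwrite('pics/s0.png',a);cv2.imwrite('pics/t0.png',b)
cv2.imwrite('pics/t0b.png',cv2.resize(b,(800,600),interpolation=cv2.INTER_CUBIC))
cv2.imwrite('pics/s0b.png',cv2.resize(a,(800,600),interpolation=cv2.INTER_CUBIC))
E
```

```text
pics
scene {'fovy': 54.402, 'cx': 257.288, 'cy': 187.48, 'rvec': [1.822, 1.833, -0.67], 'tvec': [-44.178, -368.37, 1811.675]}
top {'fovy': 57.986, 'cx': 260.38, 'cy': 192.378, 'rvec': [2.152, -2.21, 0.075], 'tvec': [69.158, 521.907, 1591.558]}
{'fovy': 64.4480699742294, 'cx': 256.9132953693863, 'cy': 194.2220182699416, 'T_tool_cam': array([[ 9.88471111e-05, -9.52890344e-01, -3.03314988e-01,
         8.44683751e+01],
       [ 9.99999993e-01,  7.30173643e-05,  9.64989205e-05,
        -3.04991151e-01],
       [-6.98056286e-05, -3.03314996e-01,  9.52890344e-01,
        -1.84832205e+02],
       [ 0.00000000e+00,  0.00000000e+00,  0.00000000e+00,
         1.00000000e+00]])}
{'t': 0.0, 'qpos': array([-1.23097264e+00,  4.23787622e-01,  1.63069023e+00, -2.08462019e-05,
        1.08859301e+00, -1.89872344e-02]), 'qvel': array([ 0.00068578,  0.00168065, -0.00125546, -0.00031577, -0.00079526,
        0.00131869]), 'joint_torque': array([-2.24984688e-03, -5.44630909e+01, -2.73666430e+01,  6.41342998e-02,
        2.27417483e-02, -7.80789492e-05]), 'ee_pos': array([ 219.30594974, -584.63409043,  199.13485621]), 'orientation': array([-3.08973432e+00, -5.60355347e-01,  3.99333161e-04]), 'ft_force': array([-0.76987963, -0.08689058, -0.52747644]), 'moment': array([0.1148646 , 0.03856804, 0.0071596 ]), 'grasp_force': 0.0, 'width': 87.80206554725291}
```

View pics/t0b.png

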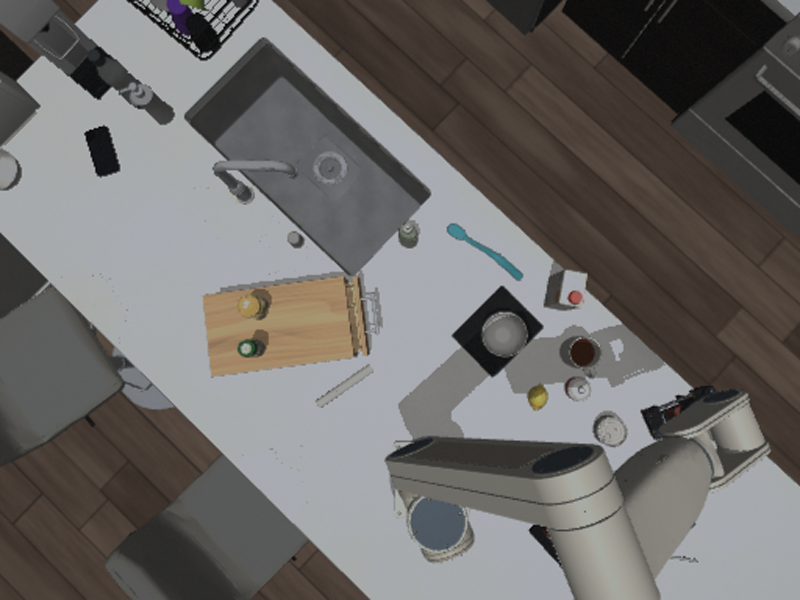

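View pics/s0b.png

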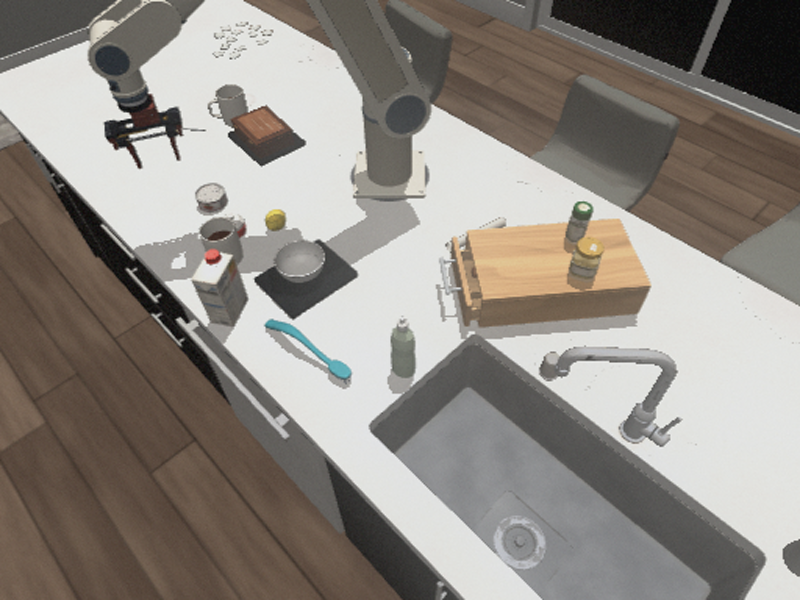

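The top view shows the unit with its board's left edge at about x=205–212 px and its front edge at about 350 px. The handle bar is at about (375,312), and both jars are at the back of the board. The white mug and the carton are well clear to the right (800x600 pixels). Next I'll fit the board.

Run:
```python
from h import *
b=cv2.imread('pics/t0.png'); C=cam('top')
hsv=cv2.cvtColor(b,cv2.COLOR_BGR2HSV)
m=cv2.inRange(hsv,(8,60,110),(25,255,255)); m[:, :110]=0; m[:,260:]=0; m[:160]=0; m[260:]=0
cs,_=cv2.findContours(m,cv2.RETR_EXTERNAL,cv2.CHAIN_APPROX_NONE)
for c in sorted(cs,key=cv2.contourArea)[::-1][:3]:
    r=cv2.minAreaRect(c); P=np.array([ray(C,*p,116)[:2] for p in c[:,0].astype(float)],np.float32)
    R2=cv2.minAreaRect(P); print(cv2.contourArea(c),np.round(cv2.boxPoints(r)).tolist(),R2,np.round(cv2.boxPoints(R2)).tolist())
# candidate wood runs along columns
cv2.imwrite('pics/c0.png',cv2.resize(b[165:255,120:260],None,fx=5.5,fy=5.5,interpolation=cv2.INTER_CUBIC))
```

```text
4848.5 [[128.0, 189.0], [228.0, 175.0], [235.0, 227.0], [135.0, 240.0]] ((458.921875, 399.57440185546875), (228.37867736816406, 436.0683898925781), 6.185091018676758) [[322.0, 604.0], [369.0, 171.0], [596.0, 195.0], [549.0, 629.0]]
2.0 [[167.0, 195.0], [167.0, 192.0], [168.0, 192.0], [168.0, 195.0]] ((522.2765502929688, 461.5236511230469), (4.383685111999512, 13.1652250289917), 89.64949798583984) [[516.0, 459.0], [529.0, 459.0], [529.0, 464.0], [516.0, 464.0]]
```

View pics/c0.png

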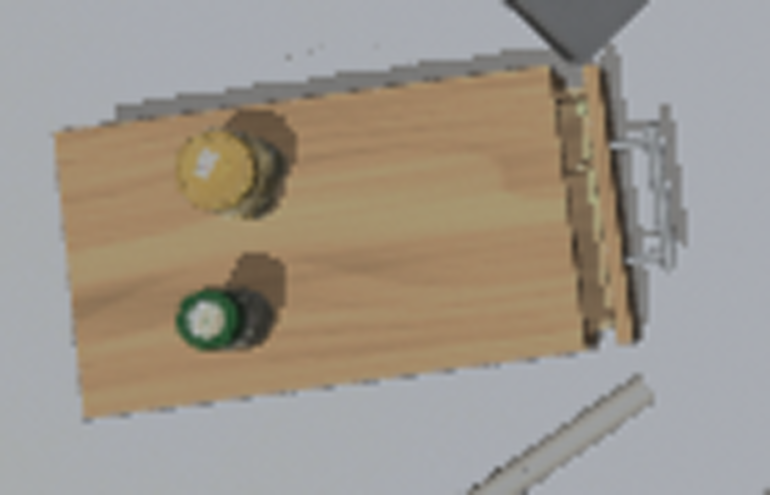

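The crop shows the board's corners at about (55,132), (550,66), (583,352) and (85,418). The drawer is open a few cm, with the front strip at about x=590–635. The handle bar is at about x=657, with its shadow at about 675.

Run:
```python
from h import *
C=cam('top')
g=lambda u,v,z: ray(C,u/5.5+120-.4,v/5.5+165-.4,z)
TL,TR,BR,BL=[g(*p,116) for p in [(55,132),(550,66),(583,352),(85,418)]]
for n,(a,b) in dict(top=(TL,TR),bot=(BL,BR),front=(TR,BR),back=(TL,BL)).items(): print(n,np.linalg.norm(a-b),np.degrees(np.arctan2(*(b-a)[1::-1])))
print([p.round() for p in (TL,TR,BR,BL)])
for p,z in [((590,66),97),((626,343),97),((655,110),78),((665,262),78),((657,190),78)]: print(p,g(*p,z).round())
o=ctrl.get_obs(); print(R.from_rotvec(o['orientation']).as_matrix().round(3))
```

```text
top 397.91929566521486 -83.88781668079548
bot 395.85143936405433 -83.96325954862951
front 228.77644722732578 -174.45243477531585
back 228.24418713516874 -173.93456543803705
[array([548., 628., 116.]), array([591., 232., 116.]), array([363., 210., 116.]), array([321., 604., 116.])]
(590, 66) [592. 202.  97.]
(626, 343) [369. 178.  97.]
(655, 110) [557. 152.  78.]
(665, 262) [433. 146.  78.]
(657, 190) [491. 151.  78.]
[[ 0.936  0.351 -0.   ]
 [ 0.351 -0.936  0.001]
 [ 0.    -0.001 -1.   ]]
```

Emit:
{"method": "servo_tool", "body": {"plan": [[0,[0,0,40],7],[0,[5,10,75],14],[0,[18,46,80],21],[0,[32,82,80],28],[0,[46,118,80],35],[0,[60,154,80],42],[0,[74,191,80],49],[0,[88,228,80],56],[0,[102,264,80],63],[0,[116,300,80],70]]}}

```text
t: 0.93
ee_pos: [335.5, -283.2, 279.7]
orientation: [-2.204, -2.238, -0.0]
ft_force: [0.5, 0.8, 0.9]
width: 87.8
grasp_force: 0.0
```

Emit:
{"method": "servo_tool", "body": {"plan": [[0.5,[14,36,0],5.5],[1,[28,72,0],5.5],[1,[42,109,0],5.5],[1,[56,146,0],5.5],[1,[70,183,0],5.5],[1,[84,220,0],5.5],[1,[98,256,0],5.5],[1,[112,293,0],5.5],[1,[126,330,0],5.5],[1,[140,366,0],5.5]]}}

```text
t: 1.77
ee_pos: [475.5, 83.0, 279.7]
orientation: [-2.1, -2.336, 0.0]
ft_force: [1.1, -0.2, 0.1]
width: 24.8
grasp_force: 0.0
```

Emit:
{"method": "servo_tool", "body": {"plan": [[1,[12,36,0],0],[1,[12,36,0],0],[1,[12,36,0],0]]}}

```text
t: 2.02
ee_pos: [487.4, 118.4, 279.3]
orientation: [-2.096, -2.339, 0.002]
ft_force: [0.2, -1.0, -0.9]
width: 4.8
grasp_force: 0.0
```

Run:
```python
from h import *
o=ctrl.get_obs(); print(o['t'],o['ee_pos'],o['width'],o['ft_force'],R.from_rotvec(o['orientation']).as_matrix().round(3).tolist(),o['qpos'].round(3))
C=cam('wrist'); a=ctrl.get_image('wrist'); cv2.imwrite('pics/w1.png',a)
ux=np.array([-.1054,.9944,0]);uy=np.array([-.9944,-.1054,0]);O=np.array([477,221,0])
for x,y,z in [(0,0,116),(-32,0,97),(-80,0,78),(-80,55,78),(-80,-55,78)]: print((x,y,z),proj(C,O+ux*x+uy*y+[0,0,z]).round(1))
```

```text
2.0167 [487.35093187 118.38127604 279.29166821] 4.845535974983717 [ 0.23888995 -0.98969375 -0.88526126] [[-0.109, 0.994, -0.001], [0.994, 0.109, -0.0], [-0.0, -0.001, -1.0]] [ 0.215  0.149  1.815 -0.     1.178  0.105]
(0, 0, 116) [[257.5  78.8]]
(-32, 0, 97) [[257.4 109.1]]
(-80, 0, 78) [[257.2 147.8]]
(-80, 55, 78) [[213.9 147.7]]
(-80, -55, 78) [[300.6 148. ]]
```

View pics/w1.png

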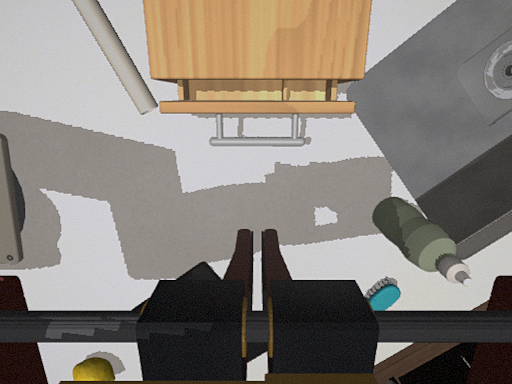

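The wrist view shows the handle bar at v≈142 (u 210–308), the inner edge of the drawer front at v≈102, and the board's front edge at v≈79, where I predicted it.

Run:
```python
from h import *
C=cam('wrist')
ux=np.array([-.1054,.9944,0]);uy=np.array([-.9944,-.1054,0]);O=np.array([477,221,0])
for u,v,z in [(257,102,97),(257,114,97),(257,142,78),(257,79,116),(144,79,116),(370,79,116)]:
    p=ray(C,u,v,z); print(u,v,p.round(1),((p-O)@ux).round(1),((p-O)@uy).round(1))
```

```text
257 102 [478.7 195.7  97. ] -25.3 0.9
257 114 [480.2 182.4  97. ] -38.7 0.9
257 142 [483.9 147.4  78. ] -73.9 0.9
257 79 [476.2 219.4 116. ] -1.5 0.9
144 79 [355.9 206.4 116. ] -1.7 122.0
370 79 [596.4 232.4 116. ] -1.3 -119.9
```

Emit:
{"method": "servo_tool", "body": {"plan": [[1,[-3,25,-20],0],[1,[-5,49,-45],0],[1,[-5,49,-82],0],[1,[-5,49,-120],0],[1,[-5,49,-157],0],[1,[-5,49,-185],0],[1,[-5,49,-207],0],[1,[-5,49,-207],0]]}}

```text
t: 2.73
ee_pos: [479.1, 163.2, 69.2]
orientation: [-2.101, -2.331, 0.011]
ft_force: [-1.8, -0.6, -0.8]
width: 0.3
grasp_force: 0.0
```

Emit:
{"method": "servo_tool", "body": {"plan": [[1,[1,-8,0],0],[1,[3,-26,0],0],[1,[5,-48,0],0],[1,[7,-70,0],0],[1,[9,-92,0],0],[1,[12,-114,0],0],[1,[14,-136,0],0],[1,[16,-156,0],0],[1,[18,-174,0],0],[1,[19,-186,0],0]]}}

```text
t: 3.57
ee_pos: [502.8, -22.8, 75.2]
orientation: [2.101, 2.331, 0.003]
ft_force: [0.6, -1.1, 0.7]
width: 0.2
grasp_force: 0.0
```

Emit:
{"method": "servo_tool", "body": {"plan": [[1,[0.6,-6,0],0],[1,[1.2,-11,0],0],[1,[1.7,-16,0],0],[1,[2.1,-20,0],0],[1,[2.4,-23,0],0]]}}

```text
t: 3.98
ee_pos: [503.9, -43.1, 73.0]
orientation: [-2.1, -2.336, -0.0]
ft_force: [0.8, 0.0, 0.7]
width: 0.1
grasp_force: 0.0
```

Emit:
{"method": "servo_tool", "body": {"plan": [[1,[0.3,-3,0],0],[1,[0.5,-5,0],0],[1,[0.7,-7,0],0],[1,[0.7,-7,0],0]]}}

```text
t: 4.32
ee_pos: [504.6, -50.2, 72.8]
orientation: [-2.101, -2.336, 0.0]
ft_force: [0.0, 0.5, 0.2]
width: 0.6
grasp_force: 0.0
```

Run:
```python
from h import *
o=ctrl.get_obs(); print(o['t'],o['ee_pos'],o['ft_force'])
C=cam('wrist'); a=ctrl.get_image('wrist'); cv2.imwrite('pics/w2.png',a)
b=ctrl.get_image('top'); cv2.imwrite('pics/t2.png',b)
w=cv2.resize(b[165:255,120:280],None,fx=5,fy=5,interpolation=cv2.INTER_CUBIC)
cv2.imwrite('pics/c2.png',w)
```

```text
4.3167 [504.61953911 -50.24024994  72.78800755] [0.04855436 0.45266442 0.22368794]
```

View pics/w2.png

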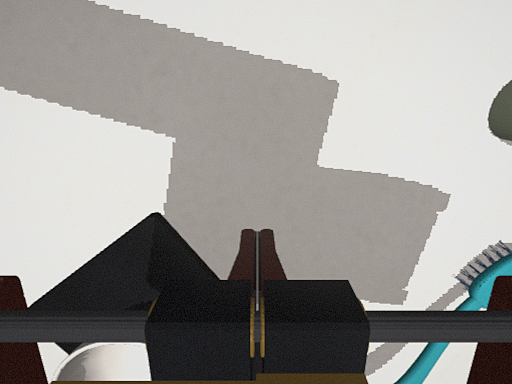

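The wrist view shows only worktop, with no handle at the fingers, so the hook slipped or missed. I'll check the top view.

View pics/c2.png

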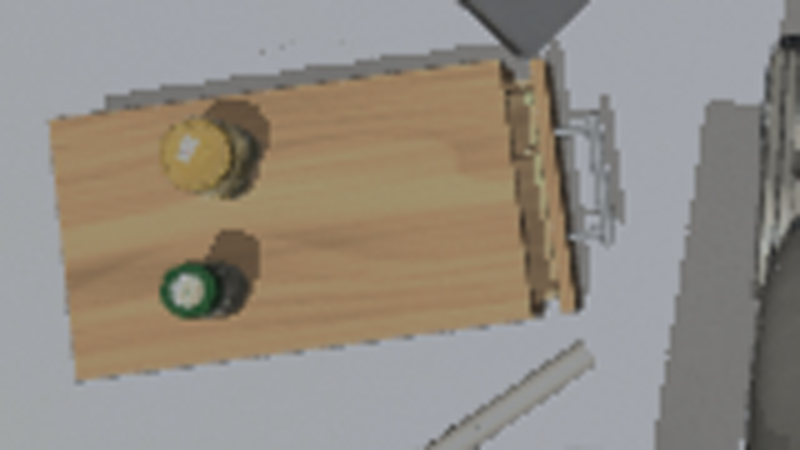

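The drawer hasn't moved: its front strip is still at about 535–580 px. The hook missed, so I'll pinch the bar along the unit's x instead and check the grasp by its width.

Emit:
{"method": "servo_tool", "body": {"plan": [[1,[0,0,35],0],[0.66,[0,0,70],-7],[0.66,[-2,20,100],-14],[0.66,[-5,50,110],-21],[0.66,[-8,80,110],-28],[0.66,[-11,110,110],-35],[0.66,[-14,140,110],-42],[0.66,[-17,170,110],-49],[0.66,[-19,190,110],-56],[0.66,[-20,198,110],-63]]}}

```text
t: 5.25
ee_pos: [484.1, 150.5, 182.9]
orientation: [-3.013, -0.888, -0.0]
ft_force: [0.1, -1.0, 0.8]
width: 29.9
grasp_force: 0.0
```

Emit:
{"method": "servo_tool", "body": {"plan": [[0.66,[0,0,0],-7],[0.66,[0,0,0],-14],[0.66,[0,0,0],-21],[0.66,[0,0,0],-27],[0.66,[0,0,0],-27],[0.66,[0,0,0],-27]]}}

```text
t: 5.75
ee_pos: [484.4, 147.9, 182.8]
orientation: [-3.137, -0.171, 0.0]
ft_force: [-0.7, -0.5, -0.6]
width: 30.1
grasp_force: 0.0
```

Run:
```python
from h import *
o=ctrl.get_obs(); print(o['t'],o['ee_pos'],o['width'],o['qpos'].round(3)); M=R.from_rotvec(o['orientation']).as_matrix(); print(M.round(3).tolist())
C=cam('wrist'); a=ctrl.get_image('wrist'); cv2.imwrite('pics/w3.png',a)
for d in (14,100,110): print(d,proj(C,o['ee_pos']+M[:,2]*d).round(1))
ux=np.array([-.1054,.9944,0]);uy=np.array([-.9944,-.1054,0]);O=np.array([477,221,0])
for y in (-55,0,55): print(proj(C,O+ux*-74+uy*y+[0,0,78]).round(1))
print((o['ee_pos']-O)@ux,(o['ee_pos']-O)@uy)
```

```text
5.75 [484.44681293 147.93396036 182.82788989] 30.124639407868088 [0.273 0.273 1.903 0.    0.966 1.735]
[[0.994, 0.109, -0.0], [0.109, -0.994, -0.0], [-0.0, -0.0, -1.0]]
14 [[257.6 222.7]]
100 [[257.4 188.1]]
110 [[257.3 185.3]]
[[258.2 129.9]]
[[257.9 186.4]]
[[257.7 237. ]]
-73.4417638993085 0.29604980505289763
```

View pics/w3.png

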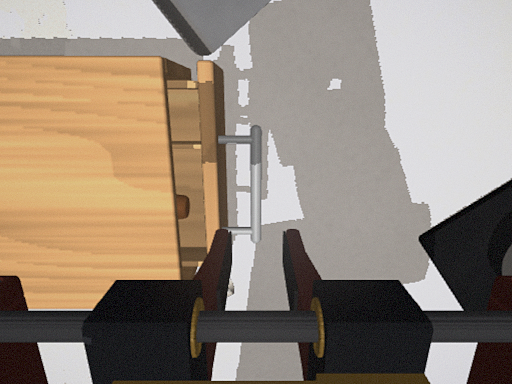

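The wrist view shows the bar centred between the fingers (u≈257, v 128–240). The pin's brown front end is visible at about (183,206). I'll descend and pinch.

Emit:
{"method": "servo_tool", "body": {"plan": [[0.66,[0,0,-35],0],[0.66,[0,0,-70],0],[0.66,[0,0,-95],0],[0.66,[0,0,-109],0],[0.66,[0,0,-109],0],[1,[0,0,-109],0],[1,[0,0,-109],0],[1,[0,0,-109],0],[1,[0,0,-109],0]]}}

```text
t: 6.55
ee_pos: [485.6, 148.1, 75.2]
orientation: [-3.137, -0.167, -0.004]
ft_force: [-0.3, 0.9, 0.5]
width: 6.4
grasp_force: 0.0
```

Emit:
{"method": "servo_tool", "body": {"plan": [[1,[0,0,0],0],[1,[0,0,0],0],[1,[0,0,0],0]]}}

```text
t: 6.8
ee_pos: [484.8, 147.9, 74.3]
orientation: [-3.137, -0.166, -0.001]
ft_force: [-0.1, -0.7, 0.3]
width: 0.2
grasp_force: 0.0
```

Run:
```python
from h import *
o=ctrl.get_obs(); print({k:np.round(v,3).tolist() for k,v in o.items()})
C=cam('wrist'); a=ctrl.get_image('wrist'); s=ctrl.get_image('scene');C2=cam('scene'); t=ctrl.get_image('top')
P=o['ee_pos']; p=proj(C2,P)[0].astype(int); print(p,proj(cam('top'),P))
c=s[p[1]-60:p[1]+60,p[0]-60:p[0]+60]
c=cv2.resize(c,(384,384),interpolation=cv2.INTER_CUBIC)
cv2.imwrite('pics/m4.png',cv2.resize(np.hstack([a,c]),(800,343)))
```

```text
{'t': 6.8, 'qpos': [0.273, 0.445, 1.97, 0.0, 0.726, 1.738], 'qvel': [-0.001, 0.005, 0.001, -0.001, 0.0, 0.002], 'joint_torque': [-0.0, -46.936, -18.526, 0.002, -0.077, -0.002], 'ee_pos': [484.799, 147.897, 74.295], 'orientation': [-3.137, -0.166, -0.001], 'ft_force': [-0.125, -0.682, 0.346], 'moment': [-0.007, 0.008, 0.059], 'grasp_force': 0.0, 'width': 0.15}
[282 176] [[239.92170156 200.63365548]]
```

View pics/m4.png

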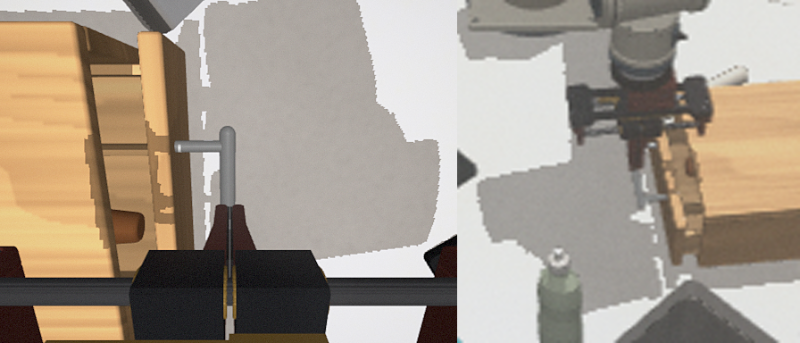

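The fingers shut on nothing while aligned over the bar, so the tips stand above it and the pads reach less deep than assumed. I'll go lower and try again.

Emit:
{"method": "servo_tool", "body": {"plan": [[0.66,[0,0,3],0],[0.66,[0,0,3],0],[0.66,[0,0,3],0],[0.66,[0,0,3],0],[0.66,[0,0,-8],0],[0.66,[0,0,-15],0],[0.66,[0,0,-15],0]]}}

```text
t: 7.53
ee_pos: [483.2, 147.4, 57.0]
orientation: [3.137, 0.166, -0.005]
ft_force: [-0.6, 0.8, -0.5]
width: 29.9
grasp_force: 0.0
```

Emit:
{"method": "servo_tool", "body": {"plan": [[1,[0,0,0],0],[1,[0,0,0],0],[1,[0,0,0],0],[1,[0,0,0],0],[1,[0,0,0],0],[1,[0,0,0],0]]}}

```text
t: 8.03
ee_pos: [485.4, 148.1, 60.7]
orientation: [-3.137, -0.166, -0.002]
ft_force: [-4.1, -0.9, 19.9]
width: 0.3
grasp_force: 10.3
```

The grip pressed on the bar's top at TCP z≈60, with an upward force of 20 N and width 0. So the real fingertips are about 23 mm above the TCP, not 14 mm below. From here on I'll treat the tip as z = TCP+23. I'll go back to the pin orientation and hook deeper.

Emit:
{"method": "servo_tool", "body": {"plan": [[1,[0,0,20],0],[1,[0,0,45],7],[1,[-1,10,50],14],[1,[-2,19,50],21],[1,[-2,19,50],28],[1,[-2,19,50],35],[1,[-2,19,50],42],[1,[-2,19,50],49],[1,[-2,19,50],56],[1,[-2,19,50],63]]}}

```text
t: 8.87
ee_pos: [482.7, 166.8, 109.1]
orientation: [2.583, 1.789, 0.001]
ft_force: [0.8, 0.9, -0.5]
width: 0.5
grasp_force: 0.0
```

Emit:
{"method": "servo_tool", "body": {"plan": [[1,[0,0,0],7],[1,[0,0,0],14],[1,[0,0,0],21],[1,[0,0,0],27],[1,[0,0,-20],27],[1,[0,0,-40],27],[1,[0,0,-55],27],[1,[0,0,-64],27],[1,[0,0,-64],27],[1,[0,0,-64],27]]}}

```text
t: 9.7
ee_pos: [482.5, 166.8, 44.9]
orientation: [-2.101, -2.336, 0.001]
ft_force: [0.3, -0.3, 1.2]
width: 0.3
grasp_force: 0.0
```

Emit:
{"method": "servo_tool", "body": {"plan": [[1,[1,-8,0],0],[1,[2,-20,0],0],[1,[4,-35,0],0],[1,[5,-50,0],0]]}}

```text
t: 10.03
ee_pos: [488.6, 116.1, 45.8]
orientation: [2.099, 2.335, 0.003]
ft_force: [1.2, 2.8, -1.2]
width: 0.4
grasp_force: 1.3
```

Run:
```python
from h import *
o=ctrl.get_obs(); print(o['ee_pos'].round(1),o['ft_force'].round(1))
t=ctrl.get_image('top'); cv2.imwrite('pics/t5.png',t); C=cam('top')
d=cv2.absdiff(t,cv2.imread('pics/t0.png')).max(2)
ux=np.array([-.1054,.9944,0]);uy=np.array([-.9944,-.1054,0]);O=np.array([477,221,0])
hs=cv2.cvtColor(t,cv2.COLOR_BGR2HSV); h0=cv2.cvtColor(cv2.imread('pics/t0.png'),cv2.COLOR_BGR2HSV)
for y in (80,100):
  for H in (h0,hs):
    s=''
    for x in range(10,-130,-4):
        u,v=proj(C,O+ux*x+uy*y+[0,0,97])[0].round().astype(int); s+='W' if H[v,u,1]>70 else '.'
    print(y,s)
```

```text
[488.6 116.1  45.8] [ 1.2  2.8 -1.2]
80 WWWWWWWWWWWWW......................
80 WWWWW..............................
100 WWWWW....WWWWW.....................
100 WWWWW..............................
```

Emit:
{"method": "servo_tool", "body": {"plan": [[1,[2,-18,0],0],[1,[4,-36,0],0],[1,[6,-55,0],0],[1,[8,-74,0],0],[1,[10,-93,0],0],[1,[12,-111,0],0],[1,[13,-127,0],0],[1,[15,-140,0],0],[1,[16,-149,0],0],[1,[16,-152,0],0]]}}

```text
t: 10.92
ee_pos: [504.2, -36.7, 45.5]
orientation: [2.102, 2.333, 0.001]
ft_force: [0.0, -0.1, -0.4]
width: 0.4
grasp_force: 0.0
```

Emit:
{"method": "servo_tool", "body": {"plan": [[1,[0.4,-4,0],0],[1,[0.7,-7,0],0],[1,[0.9,-9,0],0]]}}

```text
t: 11.17
ee_pos: [504.4, -42.2, 45.2]
orientation: [-2.102, -2.332, -0.003]
ft_force: [-0.1, 25.8, 6.4]
width: 0.4
grasp_force: 12.7
```

Emit:
{"method": "servo_tool", "body": {"plan": [[1,[-1,7,0],0],[1,[-1,10,10],0],[1,[-1,10,45],0],[0.41,[-1,10,85],0],[0.41,[-8,10,125],0],[0.41,[-15,12,163],0],[0.41,[-20,13,200],0],[0.41,[-20,13,210],0],[0.41,[-20,13,210],0],[0.41,[-20,13,210],0]]}}

```text
t: 12.0
ee_pos: [484.3, -31.1, 255.0]
orientation: [2.1, 2.336, 0.0]
ft_force: [-0.2, 0.4, -1.2]
width: 43.7
grasp_force: 0.0
```

Run:
```python
from h import *
o=ctrl.get_obs(); print(o['t'],o['ee_pos'],o['width'])
C=cam('wrist'); a=ctrl.get_image('wrist'); cv2.imwrite('pics/w6.png',a); np.save('C6.npy',np.array(C,dtype=object),allow_pickle=True)
t=ctrl.get_image('top'); cv2.imwrite('pics/t6.png',t)
```

```text
12.0 [484.30921277 -31.07182989 254.96651491] 43.66554549150186
```

View pics/w6.png

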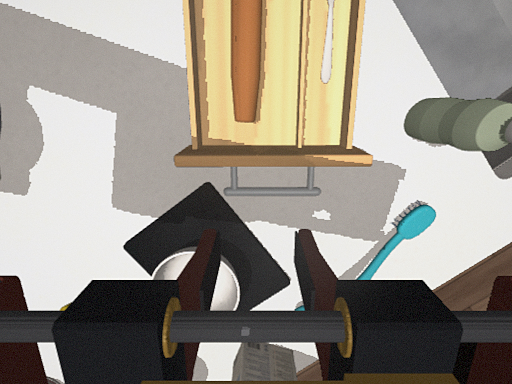

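The wrist view shows the drawer fully open. The pin's axis runs from about (247,121) at its front end to (250,0), with the divider at u≈300. Next I'll measure the pin.

Run:
```python
from h import *
C=tuple(np.load('C6.npy',allow_pickle=True)); a=cv2.imread('pics/w6.png')
hs=cv2.cvtColor(a,cv2.COLOR_BGR2HSV); print(hs[60,248],hs[60,280],hs[110,246],hs[140,230])
m=cv2.inRange(hs,(3,130,40),(14,255,200)); m[130:]=0; m[:,:215]=0;m[:,285:]=0
ux=np.array([-.1054,.9944,0]);uy=np.array([-.9944,-.1054,0]);O=np.array([477,221,0])
for v in range(5,126,10):
    w=np.where(m[v])[0]
    if len(w)<5: print(v,len(w)); continue
    l,r=np.percentile(w,[1,99]); p=ray(C,(l+r)/2,v,47)-O; print(v,l,r,(p@ux).round(1),(p@uy).round(1), np.linalg.norm(ray(C,l,v,42)-ray(C,r+1,v,42)).round(1))
vs=np.where(m[:,247])[0]; print(vs.max())
for u,v,z in [(247,123,42),(247,121,30),(273,150,97),(273,163,97),(273,191,78),(300,100,50),(300,50,50)]:
    p=ray(C,u,v,z)-O; print((u,v,z),(p@ux).round(1),(p@uy).round(1))
```

```text
[ 13 159 193] [ 27  82 236] [ 13 158 186] [ 15 120 163]
5 232.29 260.71 -67.9 30.6 33.7
15 232.28 259.72 -77.9 31.2 32.8
25 231.29 259.71 -88.0 31.9 34.3
35 232.28 259.72 -98.4 31.4 33.4
45 232.28 259.72 -108.9 31.5 33.7
55 232.28 259.72 -119.6 31.7 34.0
65 232.27 258.73 -130.6 32.4 33.2
75 232.27 258.73 -141.7 32.5 33.5
85 233.25 257.75 -153.0 32.6 31.4
95 233.23 255.77 -164.6 34.0 29.2
105 234.22 255.78 -176.3 33.5 28.3
115 235.19 253.81 -188.3 34.2 24.8
125 0
121
(247, 123, 42) -198.5 31.4
(247, 121, 30) -196.9 31.7
(273, 150, 97) -223.9 0.5
(273, 163, 97) -238.8 0.3
(273, 191, 78) -278.1 -1.3
(300, 100, 50) -170.3 -33.9
(300, 50, 50) -114.6 -31.5
```

Emit:
{"method": "servo_tool", "body": {"plan": [[0.27,[-8,38,0],-1],[0.27,[-16,78,0],-1],[0.27,[-22,110,-10],-1],[0.27,[-23,118,-40],-1],[0.27,[-23,118,-80],-1],[0.27,[-23,118,-120],-1],[0.27,[-23,118,-155],-1],[0.27,[-23,118,-180],-1],[0.27,[-23,118,-195],-1],[0.27,[-23,118,-195],-1]]}}

```text
t: 12.93
ee_pos: [457.2, 86.1, 55.1]
orientation: [-2.117, -2.313, 0.013]
ft_force: [0.5, -0.4, 0.6]
width: 64.0
grasp_force: 0.0
```

Run:
```python
from h import *
o=ctrl.get_obs(); print(o['t'],o['ee_pos'],o['width'],o['ft_force'])
C=cam('wrist'); a=ctrl.get_image('wrist'); cv2.imwrite('pics/w7.png',a)
hs=cv2.cvtColor(a,cv2.COLOR_BGR2HSV)
ux=np.array([-.1054,.9944,0]);uy=np.array([-.9944,-.1054,0]);O=np.array([477,221,0])
print((o['ee_pos']-O)@ux,(o['ee_pos']-O)@uy)
m=cv2.inRange(hs,(3,120,30),(14,255,210))
for v in range(100,280,15):
    n,lab,st,_=cv2.connectedComponentsWithStats(m[v:v+1]); print(v,[(int(s[0]),int(s[0]+s[2])) for s in st[1:] if s[4]>8])
print(proj(C,O+ux*-132+uy*30+[0,0,42]),proj(C,O+ux*-80+uy*30+[0,0,42]))
```

```text
12.9333 [457.16063233  86.13082212  55.05186212] 63.971039706140836 [ 0.45275451 -0.39606227  0.58300762]
-132.02284113392167 33.943478555503496
100 [(232, 289)]
115 [(232, 288)]
130 [(232, 287)]
145 [(232, 287)]
160 [(233, 287)]
175 [(233, 286)]
190 [(233, 285)]
205 [(233, 247), (248, 285)]
220 [(233, 284)]
235 [(234, 283)]
250 [(235, 282)]
265 [(237, 280)]
[[261.79992402 222.89522394]] [[260.82549621 149.03957299]]
```

Emit:
{"method": "servo_tool", "body": {"plan": [[0.27,[0,0,-20],0],[0.27,[0,0,-40],0],[0.27,[0,0,-45],0],[0.27,[0,0,-48],0],[0.27,[0,0,-50],0],[0.27,[0,0,-50],0]]}}

```text
t: 13.48
ee_pos: [461.9, 86.9, 10.5]
orientation: [2.121, 2.317, 0.001]
ft_force: [-0.2, 0.9, -0.1]
width: 64.2
grasp_force: 0.0
```

No contact so far. I'll go 3 mm lower and close.

Emit:
{"method": "servo_tool", "body": {"plan": [[0.27,[0,0,-3],0],[1,[0,0,-3],0],[1,[0,0,-3],0],[1,[0,0,-3],0],[1,[0,0,-3],0],[1,[0,0,-3],0],[1,[0,0,-3],0]]}}

```text
t: 14.07
ee_pos: [461.5, 86.8, 7.0]
orientation: [-2.121, -2.317, -0.0]
ft_force: [0.5, -1.0, 2.1]
width: 35.3
grasp_force: 30.0
```

```bash
cat > pw.py <<'E'
from h import *
import sys
def pin():
    o=ctrl.get_obs(); C=cam('wrist'); a=ctrl.get_image('wrist'); cv2.imwrite('pics/%s.png'%sys.argv[1],a)
    hs=cv2.cvtColor(a,cv2.COLOR_BGR2HSV); m=cv2.inRange(hs,(3,120,30),(14,255,210))
    print(o['t'],o['ee_pos'].round(1),o['ft_force'].round(1),o['moment'].round(2),round(o['width'],1),round(float(o['grasp_force']),1))
    M=R.from_rotvec(o['orientation']).as_matrix()
    for v in range(0,280,20):
        n,l,st,_=cv2.connectedComponentsWithStats(m[v:v+1])
        print(v,[(int(s[0]),int(s[0]+s[2])) for s in st[1:] if s[4]>8 and 150<s[0]<350],end=' ')
    print()
pin()
E
python3 pw.py w8
```

```text
14.0667 [461.5  86.8   7. ] [ 0.5 -1.   2.1] [-0.07  0.01 -0.04] 35.3 30.0
0 [(217, 299)] 20 [(218, 299)] 40 [(223, 298)] 60 [(219, 297)] 80 [(220, 297)] 100 [(220, 296)] 120 [(221, 295)] 140 [(222, 294)] 160 [(229, 293)] 180 [(223, 293)] 200 [(223, 249), (250, 292)] 220 [(224, 291)] 240 [(224, 291), (292, 303)] 260 [(202, 218), (225, 290), (304, 317)]
```

Emit:
{"method": "servo_tool", "body": {"plan": [[1,[0,0,4],0],[1,[0,0,9],0],[1,[0,0,15],0],[1,[0,0,20],0],[1,[0,0,20],0],[1,[0,0,20],0]]}}

```text
t: 14.62
ee_pos: [461.9, 86.9, 27.4]
orientation: [2.121, 2.317, 0.001]
ft_force: [-1.2, -0.5, -2.2]
width: 35.5
grasp_force: 30.0
```

```bash
python3 pw.py w9
```

```text
14.6167 [461.9  86.9  27.4] [-1.2 -0.5 -2.2] [-0.19 -0.08  0.01] 35.5 30.0
0 [(217, 299)] 20 [(217, 298)] 40 [(219, 298)] 60 [(220, 296)] 80 [(220, 296)] 100 [(221, 295)] 120 [(221, 294)] 140 [(221, 294)] 160 [(229, 293)] 180 [(223, 292)] 200 [(224, 292)] 220 [(224, 291)] 240 [(211, 221), (228, 291), (296, 307)] 260 [(203, 217), (225, 290), (297, 307)]
```

The pin lifts rigidly: its outline is unchanged and the grip carries 2.2 N. It must pivot in the grip without leaning on the board, so I'll set it down and look for a loose grip that still holds.

Emit:
{"method": "servo_tool", "body": {"plan": [[1,[0,0,-6],0],[1,[0,0,-13],0],[1,[0,0,-19],0],[1,[0,0,-20],0],[0.605,[0,0,-20],0],[0.605,[0,0,-20],0],[0.605,[0,0,-20],0],[0.605,[0,0,-20],0]]}}

```text
t: 15.33
ee_pos: [461.2, 86.8, 6.4]
orientation: [-2.121, -2.317, 0.001]
ft_force: [-0.0, 1.0, 1.4]
width: 35.4
grasp_force: 30.0
```

Emit:
{"method": "servo_tool", "body": {"plan": [[0.61,[0,0,0],0],[0.61,[0,0,0],0]]}}

```text
t: 15.5
ee_pos: [461.2, 86.8, 6.5]
orientation: [-2.121, -2.317, 0.001]
ft_force: [-0.1, 1.5, -1.2]
width: 35.4
grasp_force: 30.0
```

Emit:
{"method": "servo_tool", "body": {"plan": [[0.598,[0,0,0],0],[0.598,[0,0,0],0],[0.598,[0,0,0],0]]}}

```text
t: 15.75
ee_pos: [461.3, 86.8, 6.7]
orientation: [-2.121, -2.317, 0.0]
ft_force: [-0.6, 0.5, -1.8]
width: 35.8
grasp_force: 14.6
```

Emit:
{"method": "servo_tool", "body": {"plan": [[0.594,[0,0,0],0],[0.594,[0,0,0],0],[0.594,[0,0,0],0]]}}

```text
t: 16.0
ee_pos: [461.5, 86.8, 6.9]
orientation: [-2.121, -2.317, 0.0]
ft_force: [-0.3, -0.4, -0.6]
width: 36.0
grasp_force: 6.3
```

Emit:
{"method": "servo_tool", "body": {"plan": [[0.59,[0,0,0],0],[0.59,[0,0,0],0],[0.59,[0,0,0],0]]}}

```text
t: 16.25
ee_pos: [461.7, 86.9, 7.0]
orientation: [2.121, 2.317, 0.001]
ft_force: [-0.2, -0.4, -0.0]
width: 36.2
grasp_force: 0.1
```

Grip force follows the closure: 0.594 gives 6 N and 0.590 gives about 0. I'll lift with a loose grip of about 5 N so the pin pivots.

Emit:
{"method": "servo_tool", "body": {"plan": [[0.5935,[0,0,0],0],[0.5935,[0,0,0],0],[0.5935,[0,0,3],0],[0.5935,[0,0,7],0],[0.5935,[0,0,12],0],[0.5935,[0,0,17],0],[0.5935,[0,0,20],0],[0.5935,[0,0,20],0],[0.5935,[0,0,20],0]]}}

```text
t: 17.0
ee_pos: [461.7, 86.8, 27.2]
orientation: [2.121, 2.317, 0.001]
ft_force: [-0.4, -0.1, -1.7]
width: 35.6
grasp_force: 5.4
```

```bash
python3 pw.py w10
```

```text
17.0 [461.7  86.8  27.2] [-0.4 -0.1 -1.7] [-0.05 -0.11  0.03] 35.6 5.4
0 [(221, 293)] 20 [(220, 294)] 40 [(221, 294)] 60 [(221, 294)] 80 [(222, 294)] 100 [(222, 292)] 120 [(223, 292)] 140 [(223, 292)] 160 [(223, 292)] 180 [(224, 239), (240, 291)] 200 [(225, 291)] 220 [(234, 290)] 240 [(207, 222), (234, 290), (292, 307)] 260 [(197, 210), (225, 290), (301, 311)]
```

The pin's far end appears narrower (82→72 px), so the front end rises while the back stays down. I'll keep lifting to about 16–17°.

Emit:
{"method": "servo_tool", "body": {"plan": [[0.5935,[0,0,6],0],[0.5935,[0,0,12],0],[0.5935,[0,0,18],0],[0.5935,[0,0,24],0],[0.5935,[0,0,30],0],[0.5935,[0,0,36],0],[0.5935,[0,0,42],0],[0.5935,[0,0,44],0],[0.5935,[0,0,44],0],[0.5935,[0,0,44],0]]}}

```text
t: 17.88
ee_pos: [461.5, 86.8, 71.0]
orientation: [2.121, 2.317, 0.0]
ft_force: [0.2, -1.0, -1.4]
width: 36.0
grasp_force: 5.5
```

```bash
python3 pw.py w11
python3 - <<'E'
from h import *
s=ctrl.get_image('scene'); cv2.imwrite('pics/s11.png',s)
a=cv2.imread('pics/w11.png')
p=proj(cam('scene'),ctrl.get_obs()['ee_pos'])[0].astype(int)
c=cv2.resize(s[p[1]-50:p[1]+70,p[0]-50:p[0]+70],(384,384),interpolation=cv2.INTER_CUBIC)
cv2.imwrite('pics/m11.png',cv2.resize(np.hstack([a,c]),(800,343)))
E
```

```text
17.8833 [461.5  86.8  71. ] [ 0.2 -1.  -1.4] [-0.02 -0.09 -0.05] 36.0 5.5
0 [(227, 290)] 20 [(225, 290)] 40 [(225, 289)] 60 [(226, 289)] 80 [(225, 289)] 100 [(226, 289)] 120 [(226, 290)] 140 [(226, 290)] 160 [(225, 289)] 180 [(225, 290)] 200 [(226, 289)] 220 [(226, 290)] 240 [(226, 290)] 260 [(203, 212), (227, 290), (298, 311)]
```

View pics/m11.png

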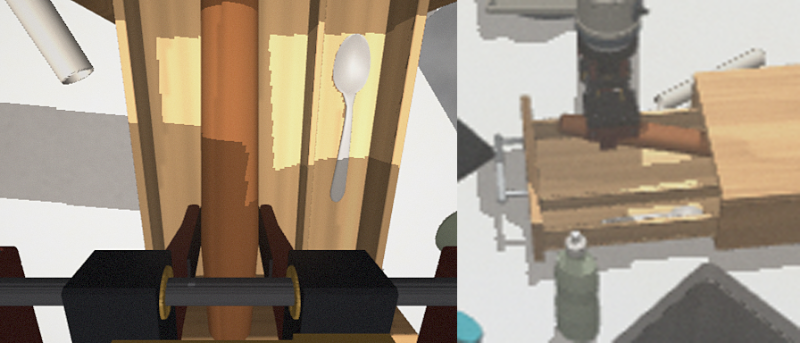

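The left panel shows the pin at constant width (64 px), so it's parallel to the image plane at about 17° slant. The scene panel shows its front end raised above the drawer front at about (570,125) and its back still under the board. I'll grip firmly and draw it along its axis.

Emit:
{"method": "servo_tool", "body": {"plan": [[1,[0,0,0],0],[1,[0,0,0],0],[1,[0,0,0],0],[1,[0.5,-5,1.6],0],[1,[1.5,-15,4.7],0],[1,[3,-29,9],0],[1,[4.5,-43,13.4],0],[1,[5.5,-52,16.2],0],[1,[6,-56,17.5],0],[1,[6,-56,17.5],0]]}}

```text
t: 18.82
ee_pos: [467.8, 29.8, 88.7]
orientation: [2.123, 2.315, 0.001]
ft_force: [-0.2, 0.2, -2.6]
width: 35.6
grasp_force: 30.0
```

```bash
python3 pw.py w12
```

```text
18.8167 [467.8  29.8  88.7] [-0.2  0.2 -2.6] [-0.19 -0.15  0.  ] 35.6 30.0
0 [(226, 289)] 20 [(226, 287)] 40 [(226, 289)] 60 [(226, 289)] 80 [(226, 289)] 100 [(231, 289)] 120 [(228, 289)] 140 [(225, 289)] 160 [(229, 289)] 180 [(225, 289)] 200 [(226, 289)] 220 [(225, 289)] 240 [(225, 290), (292, 306)] 260 [(206, 216), (225, 290)]
```

Emit:
{"method": "servo_tool", "body": {"plan": [[1,[0.5,-5,1.6],0],[1,[1.7,-16,5],0],[1,[3.2,-30,9.4],0],[1,[4.7,-45,14],0],[1,[6.2,-59,18.5],0],[1,[7.5,-71,22.2],0],[1,[8.5,-80,25],0],[1,[9,-86,27],0],[1,[9.5,-90,28.5],0],[1,[9.5,-90,28.5],0]]}}

```text
t: 19.7
ee_pos: [477.2, -59.7, 117.1]
orientation: [2.122, 2.316, 0.0]
ft_force: [0.1, -0.2, -2.4]
width: 35.4
grasp_force: 30.0
```

Emit:
{"method": "servo_tool", "body": {"plan": [[1,[0,0,4],0],[1,[0,0,14],0],[1,[0,0,30],0],[1,[0,0,50],0],[1,[0,0,72],0],[1,[0,0,95],0],[1,[0,0,118],0],[1,[0,0,138],0],[1,[0,0,154],0],[1,[0,0,166],0]]}}

```text
t: 20.53
ee_pos: [477.3, -58.6, 285.4]
orientation: [2.119, 2.317, 0.002]
ft_force: [0.9, -0.1, -2.8]
width: 35.1
grasp_force: 30.0
```

Emit:
{"method": "servo_tool", "body": {"plan": [[1,[0,0,6],0],[1,[0,0,10],0],[1,[0,0,12],0],[1,[0,0,12],0],[1,[0,0,12],0],[1,[0,0,12],0],[1,[0,0,12],0]]}}

```text
t: 21.12
ee_pos: [476.6, -59.1, 294.2]
orientation: [-2.121, -2.316, 0.001]
ft_force: [0.3, 0.1, -3.1]
width: 35.5
grasp_force: 30.0
```

```bash
python3 pw.py w13
python3 - <<'E'
from h import *
t=ctrl.get_image('top'); C=cam('top'); cv2.imwrite('pics/t13.png',t)
s=ctrl.get_image('scene'); cv2.imwrite('pics/s13.png',s)
# jars unmoved? compare lid colours with the first picture
for n,lo,hi in (('green',(45,80,20),(90,255,255)),('yellow',(18,130,120),(32,255,255))):
  for f in ('t0','t13'):
    m=cv2.inRange(cv2.cvtColor(cv2.imread(f'pics/{f}.png'),cv2.COLOR_BGR2HSV),lo,hi)[185:235,140:180]; M=cv2.moments(m,True); print(n,f,M['m00'],M['m10']/max(M['m00'],1),M['m01']/max(M['m00'],1))
# lowest pin pixels in scene view: pin colour, back end height check
m=cv2.inRange(cv2.cvtColor(s,cv2.COLOR_BGR2HSV),(3,120,30),(14,255,210))
n,l,st,c=cv2.connectedComponentsWithStats(m); print([ (x.tolist(),c[i].round().tolist()) for i,x in enumerate(st) if i and x[4]>60])
o=ctrl.get_obs(); g=o['ee_pos']+[0,0,35]; u=np.array([-.1054,.9944,0]); th=np.radians(17.4)
for d in (235,-65): P=g+u*d*np.cos(th)-[0,0,d*np.sin(th)]; print(P.round(),proj(cam('scene'),P).round())
E
```

```text
21.1167 [476.6 -59.1 294.2] [ 0.3  0.1 -3.1] [-0.21 -0.11 -0.04] 35.5 30.0
0 [(226, 289)] 20 [(226, 289)] 40 [(226, 289)] 60 [(226, 289)] 80 [(226, 289)] 100 [(226, 289)] 120 [(226, 289)] 140 [(226, 289)] 160 [(226, 289)] 180 [(234, 289)] 200 [(225, 289)] 220 [(225, 289)] 240 [(226, 289)] 260 [(226, 290)] 
green t0 48.0 18.354166666666668 37.4375
green t13 48.0 18.291666666666668 37.583333333333336
yellow t0 8.0 19.25 12.625
yellow t13 11.0 20.727272727272727 11.090909090909092
[]
[453. 164. 259.] [[289. 136.]]
[ 483. -121.  349.] [[205. 122.]]
```

```bash
python3 -c "
from workcell import ctrl
print(ctrl.close_job())"
```

```text
the job is handed in; nothing more can be done
None
```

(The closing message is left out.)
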